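# File the sanded templates by shape

## Robot

A 6-joint arm with a two-finger parallel gripper is mounted at the origin on the work surface. World frame = base frame: x ahead of the robot, y to its left, z up, the work surface at z = 0. Lengths are in mm, angles in rad, forces in N, time in s.
With the tool pointing down it reaches from about 375 to 900 mm from the base axis. Payload 3.1 kg.
Tool frame: the origin (TCP) lies at the centre of the arm's flange, where the gripper is bolted on; the fingertips stand 182 mm ahead of it and the grasp point (between the pads) lies 164 mm ahead of it; z points along the fingers, y is the line along which they close (so a half turn about z gives the same grasp; the last joint's range is limited). The gripper opens to 87 mm and grips with 3 to 60 N. Pads are 19 mm wide; open, the fingers measure 117 mm over their backs; the gripper's body (75 mm by 190 mm) begins 51 mm behind the grasp point.
Start: joints at [1.125, 0.527, 1.433, -0, 1.181, -0.178], TCP at [165.342, 602.711, 404.748] pointing down, gripper open.
Joint ranges: [-3.08, 3.08], [-0.75, 2.2], [0.22, 2.44], [-1.43, 4.57], [0, 2.65], [-2.85, 2.85]. Speed limits (rad/s): [2.79, 2.79, 3.14, 3.14, 3.14, 3.14].

## Interface

Orientations are given as a 3x3 rotation matrix whose columns are the frame's x, y, z axes.
In Python, from rig import r, sensors, read_camera, job gives the robot as it stands. Calls block until the motion is done:
- r.movep(position, orientation): joint-space move of the TCP to a pose.
- r.line_to(position, rot=None, velocity=150): straight line of the TCP; rot=None keeps the orientation; velocity is the mean speed in mm/s.
- r.move_j(angles): joint-space move.
- r.let_go() and r.grasp(newtons=None): open the fingers fully, or close them until they stop; newtons is the grip in N (None keeps the last).
- r.hold(seconds).
- r.solve_ik(position, orientation): joint angles nearest the present ones, or None.
- sensors.read_state(): the state.
- read_camera(name): name is "scene" or "top"; returns a dict with "color" (480x640x3 uint8, blue, green, red), "fx", "fy", "cx", "cy" (pixels), "dist_coeffs" ([k1, k2, p1, p2, k3] as OpenCV has them; the pictures are not rectified), "origin" and "rotation" of the camera in the world. Camera axes: x right, y down, z forward; pixel columns grow to the right and rows downward; lengths in mm; the calibration is good to about 2 mm. A picture is of the moment at which its call begins. There is no depth.
A pose or a line that the arm cannot do raises r.IKError and nothing moves.
- job.finish_job(): hands the job in; it is judged then, once.
The state is a dict: "time_s": time; "q": joint angles; "qd": joint speeds; "tau": joint torques, N m; "position": TCP position; "eef_rot": TCP orientation; "contact_force": force on the tool from outside, world axes, zero at the start; "torque": the same for the moment, N m; "finger_gap": finger opening in mm; "grip_force": force on a finger pad.
Only numpy, scipy, OpenCV 4.12 (cv2) and the standard library are available. Lean on these libraries where they do the work, as an engineer would, in place of code of your own. Each camera call takes 0.05 s, during which the arm holds its last target. There are 200 camera calls.

## Task

Sort the three freshly sanded templates from the sloping ledge into the filing racks: the two arched ones each into its own slot of the narrow two-slot rack, the square one into the single-slot wide rack. Push each one past the sprung roller until it sits fully home on the slot's floor, let go, and do not disturb the other things on the bench.

Things in the scene. Friction and masses are not known exactly. Their poses are not given: they have to be found in the camera images.
- arch_a: One of two equal arched templates: light wood panel 60 mm wide, 12 thick, 130 tall, half-round top (30 mm radius), about 75 g. Origin: centre of its foot; z up its height, y along its width, x through its thickness, away from the robot. It starts standing loose on the ledge, leaning 25 degrees from vertical with its top towards the robot, foot 22 mm above the bench.
- arch_b: The other arched template, equal to arch_a; same frame and kind of start.
- square: The square template: light wood panel with square corners, 100 mm wide, 12 thick, 130 tall, about 120 g. Frame and kind of start as arch_a.
- ledge: Fixed dark wooden ledge, 370 mm long; the templates stand on it side by side in any order, flat against its front board, centres 103 to 127 mm apart. Origin: on the bench below the row of feet; x away from the robot, y along the row. Along its 25 degree lean the front board rises 75 mm above the feet, the back lip 25; the gap is 18 mm, so templates lift out freely along the lean.
- narrow_rack: Fixed dark wooden rack with two slots side by side, each 68 mm wide, 75 mm apart, for the arched templates; 157 mm long; left or right of the wide rack. Origin on the bench below the slot floors; its frame is upright: z up, x away from the robot, y along the slots. Slots lean 35 degrees, mouth towards the robot: the way in is (sin 35, 0, -cos 35) in this frame.
- wide_rack: Fixed dark wooden rack with a single slot 108 mm wide, for the square template; 126 mm long. Frame, lean, boards and roller as the narrow rack. In both racks, measured along the lean, the front board (robot side) rises 75 mm above the slot floor, the back board 60 mm, end and dividing walls 58 mm; boards are 10 mm thick, walls 7 to 9 mm.
- narrow_rack_slot0 (a point): Middle of the floor of the narrow rack's right-hand slot (seen from the robot), 22 mm above the bench, midway between front and back boards, which stand 14 mm apart for the 12 mm templates; a template is home when its origin is here, standing along the 35 degree lean. Axes as the rack's upright frame.
- narrow_rack_slot1 (a point): Same for the narrow rack's left-hand slot. Every slot has a sprung rubber roller in its back board, at mid-width, 30 mm above the floor, 24 mm long, standing 3.5 mm into the gap. It presses the template to the front board with about 5 N, so a template let go early sticks: push it on (about 5 to 20 N) until it is felt to stop on the floor.
- wide_rack_slot0 (a point): Same point for the wide rack's only slot.
- wax_tin: Bystander: a bare metal tin, 32 mm diameter, 34 mm tall, between the two filing racks. Loose; origin at its underside or middle.
- sanding_block: Bystander: a cork sanding block 60 x 110 x 31 mm, flat on the bench right of the ledge. Loose; origin at its underside or middle.
- screwdriver: Bystander: a screwdriver lying on the bench at the right. Loose; origin at its underside or middle.
- mallet: Bystander: a hammer lying on the bench at the left. Loose; origin at its underside or middle.
- glue: Bystander: a white glue bottle, 60 mm diameter, 160 mm tall, standing at the left. Loose; origin at its underside or middle.
- tape_roll: Bystander: a roll of paper tape, 100 mm diameter, 25 mm tall, lying flat at the right. Loose; origin at its underside or middle.
- mug: Bystander: a blue mug, 76 mm diameter, 90 mm tall, at the far right. Loose; origin at its underside or middle.

How it is judged:
By the outcome, as a careful person would: the job done as asked, in the order asked, and still so for the second after the job is handed in, with the robot touching nothing.
It also fails if it takes over 72 s, if anything falls off the work surface, if the arm or the gripper's body presses on something with over 40 N, if the wrist force passes 120 N, or if a joint passes its speed limit or range.

## Working session

There is one attempt and no reset: what is moved stays moved. The work goes in short steps, each a Python script; the robot and the scene stay as the last script left them, time stands still between calls to the robot, and variables do not carry over. Pictures are saved under pics/ and viewed, at most 10 in all, crops included, and the job is handed in when it is done.

```bash
ls; mkdir -p pics; python3 - <<'E'
from rig import r,sensors,read_camera
import cv2,numpy as np
for n in("scene","top"):
    c=read_camera(n); cv2.imwrite(f"pics/{n}0.png",c["color"])
    print(n,{k:np.round(v,4).tolist() for k,v in c.items() if k!="color"})
E
```

```text
pics
scene {'fx': 478.5465, 'fy': 478.5465, 'cx': 312.5315, 'cy': 237.9076, 'dist_coeffs': [0.0084, 0.0, 0.0, 0.0, 0.0], 'origin': [1175.3103, 457.8044, 940.1232], 'rotation': [[-0.5843, 0.6032, -0.5428], [0.8115, 0.4307, -0.3949], [-0.0044, -0.6712, -0.7412]]}
top {'fx': 511.6992, 'fy': 511.6992, 'cx': 312.4575, 'cy': 243.5418, 'dist_coeffs': [-0.0984, 0.0, 0.0, 0.0, 0.0], 'origin': [266.0203, -31.4368, 1412.4456], 'rotation': [[0.0109, -0.9846, 0.1745], [-0.9997, -0.0072, 0.0218], [-0.0202, -0.1747, -0.9844]]}
```

View pics/scene0.png

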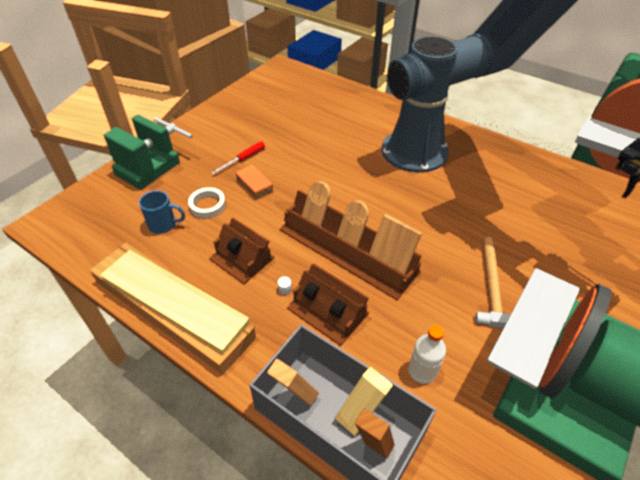

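View pics/top0.png

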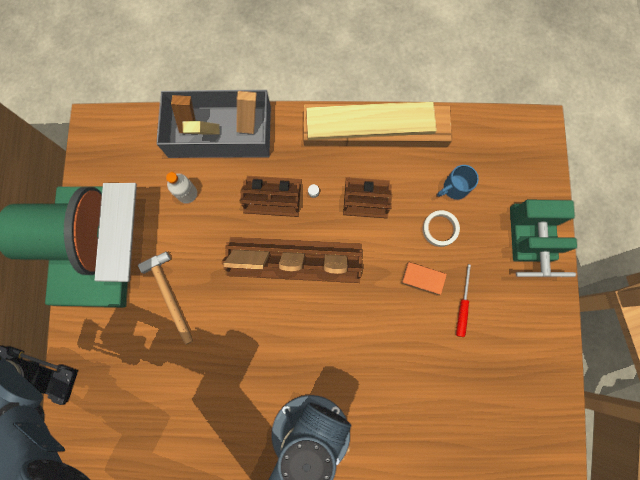

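The scene picture shows the square at about (398,243) and the arches at (355,220) and (318,200), with the narrow rack near (330,300) and the wide rack near (242,248). In the top picture, the narrow rack is at left (271,196) and the wide one at right (367,197). I'll enlarge both.

```bash
python3 - <<'E'
import cv2
def crop(n,x0,y0,w,h,s):
    i=cv2.imread(f"pics/{n}0.png")[y0:y0+h,x0:x0+w]
    i=cv2.resize(i,None,fx=s,fy=s,interpolation=cv2.INTER_CUBIC)
    for k in range(0,w,20):
        cv2.line(i,(k*s,0),(k*s,6),(255,255,255),1);cv2.putText(i,str(x0+k),(k*s,18),0,.4,(255,255,255),1)
    for k in range(0,h,20):
        cv2.line(i,(0,k*s),(6,k*s),(255,255,255),1);cv2.putText(i,str(y0+k),(8,k*s+4),0,.4,(255,255,255),1)
    cv2.imwrite(f"pics/{n}1.png",i)
crop("top",216,170,190,120,4)
crop("scene",205,180,230,160,3)
E
```

```text
(no output)
```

View pics/top1.png

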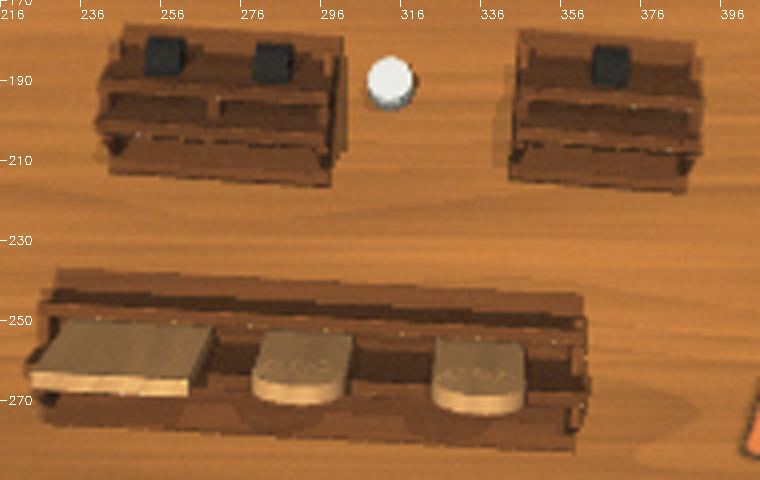

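View pics/scene1.png

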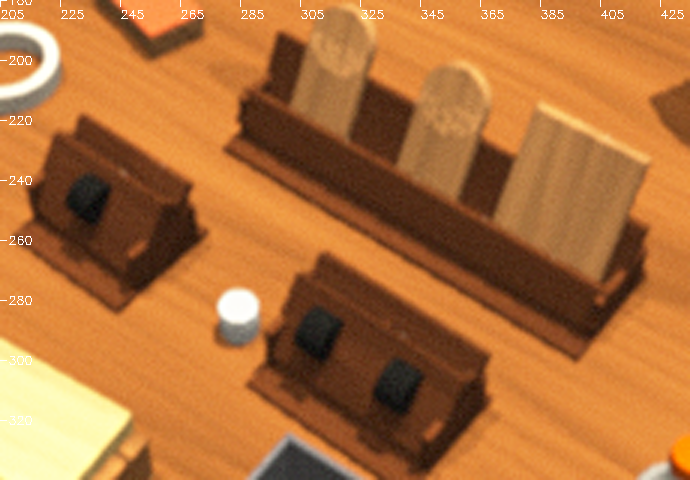

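The top crop shows the front-board top edges at full-image px of about (240,202)–(300,207) for the narrow rack and (344,203)–(390,207) for the wide rack. The template tops are at about (244,264) for the square and (291,265) and (336,268) for the arches. The scene crop shows the far faces of all three. I'll refine by fitting the known edge models to image gradients in both views.

```bash
cat > fit.py <<'E'
import numpy as np, cv2, json
from scipy.optimize import differential_evolution
from scipy.ndimage import map_coordinates
def project(c,P):
    R=c["rotation"].T; rv,_=cv2.Rodrigues(R); t=-R@c["origin"]
    K=np.array([[c["fx"],0,c["cx"]],[0,c["fy"],c["cy"]],[0,0,1]])
    return cv2.projectPoints(np.asarray(P,float),rv,t,K,c["dist_coeffs"])[0][:,0]
def ground(c,px,z):
    K=np.array([[c["fx"],0,c["cx"]],[0,c["fy"],c["cy"]],[0,0,1]])
    d=np.append(cv2.undistortPoints(np.array([[px]],float),K,c["dist_coeffs"])[0,0],1); d=c["rotation"]@d
    return c["origin"]+d*(z-c["origin"][2])/d[2]
def local(n,y,u,lean):  # -> upright frame
    s,k=np.sin(lean),np.cos(lean)
    return np.stack([n*k-u*s,y+0*n,22+u*k+n*s],-1)
def place(P,x,y,yaw):
    s,k=np.sin(yaw),np.cos(yaw)
    return P@np.array([[k,s,0],[-s,k,0],[0,0,1]])+[x,y,0]
def seg(a,b,m=40): return np.array(a,float)+np.linspace(0,1,m)[:,None]*(np.array(b,float)-a)
def rack_lines(L):
    out=[]
    for n,u in((-17,75),(-7,75),(7,60),(17,60)): out.append(seg((n,-L/2,u),(n,L/2,u)))
    for s in(-1,1):
        out.append(seg((-17,s*L/2,75),(-7,s*L/2,75),8)); out.append(seg((7,s*L/2,60),(17,s*L/2,60),8))
    return [local(*l.T,np.radians(35)) for l in out]
def tmpl_lines(kind):
    if kind=="sq":
        out=[seg((6,-50,85),(6,-50,130)),seg((6,50,85),(6,50,130)),seg((6,-50,130),(6,50,130)),seg((-6,-50,130),(-6,50,130))]
    else:
        a=np.linspace(0,np.pi,60); o=np.ones(60)
        b=a[10:50];ob=np.ones(40)
        out=[seg((6,-30,82),(6,-30,100),12),seg((6,30,82),(6,30,100),12),
             np.stack([6*o,30*np.cos(a),100+30*np.sin(a)],-1),np.stack([-6*ob,30*np.cos(b),100+30*np.sin(b)],-1)]
    return [local(*l.T,np.radians(25)) for l in out]
def prep(c):
    g=cv2.GaussianBlur(cv2.cvtColor(c["color"],cv2.COLOR_BGR2GRAY).astype(np.float32),(0,0),1.0)
    return cv2.Sobel(g,-1,1,0),cv2.Sobel(g,-1,0,1)
def score(cams,lines):
    tot=0
    for c,(gx,gy) in cams:
        for l in lines:
            p=project(c,l); t=np.gradient(p,axis=0); t/=np.linalg.norm(t,axis=1)[:,None]+1e-9
            v=map_coordinates(gx,p.T[::-1],order=1)*-t[:,1]+map_coordinates(gy,p.T[::-1],order=1)*t[:,0]
            tot+=np.sqrt(abs(v)).sum()*np.linalg.norm(l[-1]-l[0]).clip(15)/len(l)
    return -tot
E
cat > run.py <<'E'
from fit import *
from rig import read_camera
cs={}
for n in("top","scene"):
    s=[read_camera(n) for _ in range(4)]; c=s[0]
    c["color"]=np.mean([q["color"] for q in s],0).round().astype(np.uint8); cs[n]=c
    for k in("origin","rotation","dist_coeffs"): c[k]=np.array(c[k],float)
cams=[(c,prep(c)) for c in cs.values()]
T=cs["top"]; res={}; draw=[]
for name,L,px in(("narrow",157,(270.2,204.2)),("wide",126,(367.2,205.5))):
    g=ground(T,px,76.6); x0,y0=g[0]+52.8,g[1]; ln=rack_lines(L)
    for sel,cc in(("both",cams),("top",cams[:1]),("scene",cams[1:])):
        f=lambda v:score(cc,[place(l,*v) for l in ln])
        o=differential_evolution(f,[(x0-15,x0+15),(y0-15,y0+15),(-.12,.12)],seed=1,popsize=12,maxiter=60)
        print(name,sel,np.round([x0,y0],1),np.round(o.x,3),round(o.fun))
        if sel=="both": res[name]=o.x.tolist(); draw+=[place(l,*o.x) for l in ln]
for name,kind,px in(("square","sq",(244,264.2)),("archL","ar",(291,265)),("archR","ar",(335.5,267.5))):
    g=ground(T,px,142.3); x0,y0=g[0]+49.5,g[1]; ln=tmpl_lines(kind)
    for sel,cc in(("both",cams),("top",cams[:1]),("scene",cams[1:])):
        f=lambda v:score(cc,[place(l,*v) for l in ln])
        o=differential_evolution(f,[(x0-15,x0+15),(y0-15,y0+15),(-.12,.12)],seed=1,popsize=12,maxiter=60)
        print(name,sel,np.round([x0,y0],1),np.round(o.x,3),round(o.fun))
        if sel=="both": res[name]=o.x.tolist(); draw+=[place(l,*o.x) for l in ln]
json.dump(res,open("poses.json","w"))
outs=[]
for n,(x,y,w,h) in(("top",(216,170,190,120)),("scene",(205,180,230,160))):
    s=4 if n=="top" else 3
    i=cv2.resize(cs[n]["color"][y:y+h,x:x+w],None,fx=s,fy=s,interpolation=cv2.INTER_CUBIC)
    for l in draw: cv2.polylines(i,[(((project(cs[n],l)-(x,y)+.5)*s)*16).astype(np.int32)],False,(0,255,0),1,cv2.LINE_AA,4)
    outs.append(i); cv2.imwrite(f"pics/{n}2.png",i)
E
python3 run.py
```

```text
narrow both [662.5 113.3] [ 6.65083e+02  1.18498e+02 -6.10000e-02] -10084
narrow top [662.5 113.3] [ 6.67013e+02  1.17267e+02 -5.40000e-02] -4383
narrow scene [662.5 113.3] [ 6.64252e+02  1.19446e+02 -6.40000e-02] -6126
wide both [ 660.4 -147.8] [ 6.62308e+02 -1.50476e+02 -6.30000e-02] -9308
wide top [ 660.4 -147.8] [ 6.63428e+02 -1.49936e+02 -7.20000e-02] -4160
wide scene [ 660.4 -147.8] [ 6.61428e+02 -1.50175e+02 -6.70000e-02] -5356
square both [486.6 168.3] [ 4.87554e+02  1.68287e+02 -5.30000e-02] -6071
square top [486.6 168.3] [ 4.88340e+02  1.68055e+02 -4.10000e-02] -3892
square scene [486.6 168.3] [ 4.93380e+02  1.76232e+02 -1.80000e-02] -2785
archL both [485.6  49.9] [ 4.81919e+02  5.29040e+01 -4.20000e-02] -2828
archL top [485.6  49.9] [ 4.82926e+02  5.28010e+01 -2.10000e-02] -1822
archL scene [485.6  49.9] [4.88482e+02 5.76310e+01 6.20000e-02] -1182
archR both [480.2 -61.6] [ 4.76948e+02 -6.33110e+01 -7.70000e-02] -2856
archR top [480.2 -61.6] [ 4.77625e+02 -6.28880e+01 -3.50000e-02] -1807
archR scene [480.2 -61.6] [ 4.83292e+02 -5.74070e+01  5.90000e-02] -1188
```

View pics/top2.png

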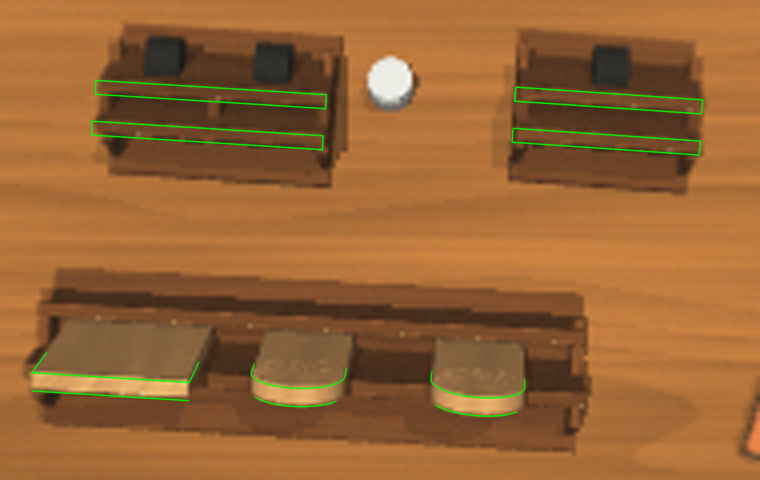

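View pics/scene2.png

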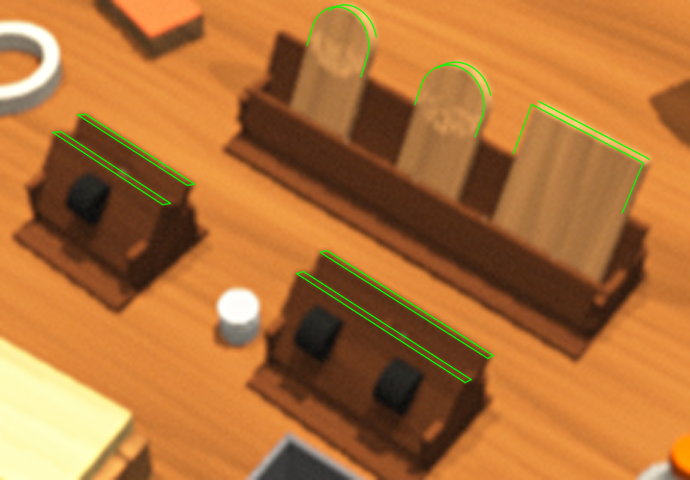

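The overlays fit well in the scene view. In the top view the narrow rack looks about 1–1.5 px too far left, so I'll cross-check with the black roller blobs triangulated from both views. I'll also refit the templates with the shared ledge yaw.

```bash
cat > run2.py <<'E'
from fit import *
from rig import read_camera
cs={}
for n in("top","scene"):
    c=cs[n]=read_camera(n)
    for k in("origin","rotation","dist_coeffs"): c[k]=np.array(c[k],float)
cams={n:[(c,prep(c))] for n,c in cs.items()}
def blob(n,p):
    g=cv2.cvtColor(cs[n]["color"],cv2.COLOR_BGR2HSV)[...,2].astype(int); x,y=map(round,p); w=8
    b=g[y-w:y+w+1,x-w:x+w+1]; yy,xx=np.nonzero(b<52); m=np.hypot(xx-w,yy-w)<7
    return np.array([xx[m].mean()+x-w,yy[m].mean()+y-w]),m.sum()
for name,a,b in(("n1",(257,184),(337,308.5)),("n0",(284.3,185.6),(311.5,291)),("w0",(368.8,186.3),(234.5,246))):
    pa,na=blob("top",a);pb,nb=blob("scene",b)
    o1,d1=cs["top"]["origin"],ground(cs["top"],pa,0)-cs["top"]["origin"]
    o2,d2=cs["scene"]["origin"],ground(cs["scene"],pb,0)-cs["scene"]["origin"]
    s=np.linalg.lstsq(np.stack([d1,-d2],1),o2-o1,rcond=None)[0]
    P,Q=o1+d1*s[0],o2+d2*s[1]; print(name,pa.round(1),na,pb.round(1),nb,P.round(1),Q.round(1))
poses=json.load(open("poses.json"))
for name in("narrow","wide"):
    x0,y0,_=poses[name]; L=157 if name=="narrow" else 126
    for n in cs:
        # y profile at fixed x,yaw: ends only + longitudinal
        f=lambda v:score(cams[n],[place(l,*v,-.062) for l in rack_lines(L)])
        o=differential_evolution(f,[(x0-5,x0+5),(y0-8,y0+8)],seed=2); ys=np.arange(y0-7,y0+4,1.)
        print(name,n,o.x.round(1),[(round(y),round(-f((o.x[0],y)))) for y in ys])
for name in("square","archL","archR"):
    x0,y0,_=poses[name]
    for n in cs:
        f=lambda v:score(cams[n],[place(l,*v,-.046) for l in tmpl_lines("sq" if name=="square" else "ar")])
        o=differential_evolution(f,[(x0-10,x0+10),(y0-10,y0+10)],seed=2); print(name,n,o.x.round(1),round(o.fun))
E
python3 run2.py
```

```text
n1 [257.1 184. ] 82 [337.1 308.1] 140 [670.4 152.4  62.6] [669.1 154.7  62.5]
n0 [284.  185.7] 83 [311.5 290.8] 131 [665.9  78.2  62.2] [663.8  81.8  61.9]
w0 [368.1 186.4] 72 [233.9 246. ] 139 [ 665.5 -152.    61.3] [ 664.9 -151.1   61. ]
narrow top [667.2 116.8] [(111, 4246), (112, 4248), (113, 4221), (114, 4211), (115, 4331), (116, 4368), (117, 4365), (118, 4335), (119, 4276), (120, 4197), (121, 4126)]
narrow scene [664.2 119.7] [(111, 5767), (112, 5804), (113, 5873), (114, 5951), (115, 5995), (116, 5991), (117, 6013), (118, 6101), (119, 6134), (120, 6113), (121, 6087)]
wide top [ 663.4 -150.2] [(-157, 3701), (-156, 3746), (-155, 3789), (-154, 3890), (-153, 3998), (-152, 4066), (-151, 4106), (-150, 4139), (-149, 4141), (-148, 4114), (-147, 4073)]
wide scene [ 661.3 -149.8] [(-157, 5050), (-156, 5110), (-155, 5155), (-154, 5210), (-153, 5264), (-152, 5293), (-151, 5316), (-150, 5337), (-149, 5334), (-148, 5321), (-147, 5304)]
square top [488.4 167.9] -3896
square scene [493.4 175.1] -2769
archL top [482.9  51.7] -1818
archL scene [488.   54.5] -1170
archR top [477.8 -63.6] -1811
archR scene [483.1 -60.9] -1177
```

The rollers put the narrow-rack centre at y≈117, with slots at y≈155 and 80. The wide rack is at y≈−150.5, and the ledge stands about 180 mm nearer than the racks, which leaves enough body clearance. Next I'll write helpers and check the IK without moving.

```bash
cat > h.py <<'E'
import numpy as np
from rig import r,sensors,read_camera,job
A=np.array
T={"archL":(485.4,53.1),"archR":(480.4,-62.2),"square":(490.3,169.7)}
S={"slot1":(667.8,154.6),"slot0":(663.2,79.8),"wide":(662.3,-150.6)}
LY,RY=-.046,-.062
def frame(lean,yaw):
    c,s=np.cos(yaw),np.sin(yaw); Z=A([[c,-s,0],[s,c,0],[0,0,1]])
    L=np.radians(lean); n=Z@[np.cos(L),0,np.sin(L)]; u=Z@[-np.sin(L),0,np.cos(L)]
    return n,Z@[0,1,0],u
def rot(lean,yaw,sg):
    n,y,u=frame(lean,yaw); ty=sg*n; tz=-u
    return np.stack([np.cross(ty,tz),ty,tz],1)
def pose(xy,lean,yaw,n=0,y=0,u=0,h=106,sg=1):
    """TCP pose that puts the foot of a template held at height h at (n,y,u) from slot point xy"""
    N,Y,U=frame(lean,yaw)
    return A([*xy,22.])+n*N+y*Y+(u+h+164)*U, rot(lean,yaw,sg)
st=sensors.read_state
def F(lean=35,yaw=RY):
    f=A(st()["contact_force"]); return A([f@a for a in frame(lean,yaw)])
E
python3 - <<'E'
from h import *
for sg in(1,-1):
    for k,v in T.items():
        print(sg,k,[None if (q:=r.solve_ik(*pose(v,25,LY,u=u,sg=sg))) is None else np.round(q,2).tolist() for u in(0,95)])
    for k,v in S.items():
        print(sg,k,[None if (q:=r.solve_ik(*pose(v,35,RY,u=u,sg=sg))) is None else np.round(q,2).tolist() for u in(0,110)])
s=st();print(s["time_s"],s["contact_force"],np.round(s["eef_rot"],2).tolist())
E
```

```text
1 archL [[-0.16, 0.51, 2.3, 2.73, 0.12, -2.84], [-0.18, 0.22, 2.3, 0.28, 0.2, -0.39]]
1 archR [[-0.53, 0.51, 2.32, 1.97, 0.21, -2.42], [-0.6, 0.21, 2.31, 0.76, 0.33, -1.24]]
1 square [None, [0.23, 0.27, 2.19, -0.42, 0.28, 0.65]]
1 slot1 [[0.13, 0.66, 1.95, 4.15, 0.13, 2.3], [0.16, 0.43, 2.03, -0.98, 0.15, 1.15]]
1 slot0 [None, [-0.04, 0.4, 2.1, -0.44, 0.04, 0.46]]
1 wide [[-0.55, 0.65, 1.99, 1.76, 0.28, -2.17], [-0.62, 0.41, 2.08, 1.21, 0.33, -1.67]]
-1 archL [[-0.16, 0.51, 2.3, 2.73, 0.12, 0.31], [-0.18, 0.22, 2.3, 0.28, 0.2, 2.75]]
-1 archR [[-0.53, 0.51, 2.32, 1.97, 0.21, 0.72], [-0.6, 0.21, 2.31, 0.76, 0.33, 1.9]]
-1 square [None, [0.23, 0.27, 2.19, -0.42, 0.28, -2.49]]
-1 slot1 [[0.13, 0.66, 1.95, 4.15, 0.13, -0.85], [0.16, 0.43, 2.03, -0.98, 0.15, -1.99]]
-1 slot0 [[-0.04, 0.64, 2.01, 3.24, 0.13, -0.08], [-0.04, 0.4, 2.1, -0.44, 0.04, -2.68]]
-1 wide [[-0.55, 0.65, 1.99, 1.76, 0.28, 0.97], [-0.62, 0.41, 2.08, 1.21, 0.33, 1.47]]
0.6 [ 0.47013447 -0.14869054  0.18214932] [[-0.96, 0.26, 0.0], [0.26, 0.96, 0.0], [-0.0, 0.0, -1.0]]
```

The wrist sits near singularity with q5≈0.1. Tilting the tool sideways about the panel normal keeps the pad contact and avoids this, so I'll scan that tilt.

```bash
python3 - <<'E'
s=open("h.py").read()
s=s.replace('''def rot(lean,yaw,sg):
    n,y,u=frame(lean,yaw); ty=sg*n; tz=-u''','''def rot(lean,yaw,sg,b=0):
    n,y,u=frame(lean,yaw); ty=sg*n; tz=-u*np.cos(b)+y*np.sin(b)''')
s=s.replace("h=106,sg=1)","h=106,sg=1,b=0)").replace("+(u+h+164)*U, rot(lean,yaw,sg)","+(u+h)*U-164*rot(lean,yaw,sg,b)[:,2], rot(lean,yaw,sg,b)")
open("h.py","w").write(s)
E
python3 - <<'E'
from h import *
for a,d in(("archL","slot1"),("archR","slot0"),("archL","slot0"),("archR","slot1"),("square","wide")):
  for sg in(1,-1):
    for b in np.radians([-40,-30,-20,20,30,40]):
        Q=[r.solve_ik(*pose(T[a],25,LY,u=u,sg=sg,b=b)) for u in(0,95)]+[r.solve_ik(*pose(S[d],35,RY,u=u,sg=sg,b=b)) for u in(110,0)]
        if any(q is None for q in Q): continue
        Q=A(Q); print(a,d,sg,round(np.degrees(b)),"minq5",Q[:,4].min().round(2),"jump",abs(np.diff(Q,axis=0)).max(1).round(2),"q4",Q[:,3].round(2),"q6",Q[:,5].round(2))
E
```

```text
archL slot1 1 -40 minq5 0.84 jump [0.22 0.37 0.19] q4 [-1.3  -1.12 -1.09 -1.17] q6 [1.68 1.47 1.49 1.57]
archL slot1 1 -30 minq5 0.64 jump [0.33 0.35 0.2 ] q4 [-1.4  -1.12 -1.1  -1.22] q6 [1.7  1.37 1.48 1.59]
archL slot1 1 20 minq5 0.37 jump [0.54 0.52 0.39] q4 [1.57 1.04 1.57 1.94] q6 [-2.   -1.46 -1.6  -1.99]
archL slot1 1 30 minq5 0.61 jump [0.36 0.49 0.24] q4 [1.38 1.05 1.54 1.75] q6 [-1.96 -1.6  -1.69 -1.92]
archL slot1 1 40 minq5 0.81 jump [0.27 0.46 0.23] q4 [1.24 1.02 1.48 1.61] q6 [-1.94 -1.69 -1.74 -1.88]
archL slot1 -1 -40 minq5 0.84 jump [0.22 0.37 0.19] q4 [-1.3  -1.12 -1.09 -1.17] q6 [-1.46 -1.68 -1.65 -1.57]
archL slot1 -1 -30 minq5 0.64 jump [0.33 0.35 0.2 ] q4 [-1.4  -1.12 -1.1  -1.22] q6 [-1.44 -1.77 -1.67 -1.55]
archL slot1 -1 20 minq5 0.37 jump [0.54 0.52 0.39] q4 [1.57 1.04 1.57 1.94] q6 [1.14 1.68 1.54 1.15]
archL slot1 -1 30 minq5 0.61 jump [0.36 0.49 0.24] q4 [1.38 1.05 1.54 1.75] q6 [1.18 1.54 1.45 1.23]
archL slot1 -1 40 minq5 0.81 jump [0.27 0.46 0.23] q4 [1.24 1.02 1.48 1.61] q6 [1.21 1.45 1.4  1.26]
archR slot0 1 20 minq5 0.47 jump [0.34 0.6  0.33] q4 [1
[... 2992 characters left out ...]
.32 0.5  0.2 ] q4 [1.59 1.32 0.96 1.05] q6 [-1.99 -1.67 -1.67 -1.72]
square wide -1 -40 minq5 0.66 jump [0.19 5.45 0.23] q4 [-1.01 -0.91  4.55  4.43] q6 [-1.6  -1.73 -1.45 -1.29]
square wide -1 -30 minq5 0.42 jump [0.2  5.34 0.25] q4 [-1.05 -0.89  4.44  4.24] q6 [-1.6  -1.78 -1.45 -1.2 ]
square wide -1 -20 minq5 0.18 jump [0.27 5.14 0.45] q4 [-1.11 -0.86  4.28  3.88] q6 [-1.61 -1.87 -1.39 -0.94]
square wide -1 20 minq5 0.39 jump [0.74 0.7  0.22] q4 [1.89 1.19 1.05 1.23] q6 [1.18 1.92 1.48 1.34]
square wide -1 30 minq5 0.6 jump [0.47 0.59 0.21] q4 [1.73 1.32 1.   1.12] q6 [1.17 1.63 1.48 1.39]
square wide -1 40 minq5 0.79 jump [0.32 0.5  0.2 ] q4 [1.59 1.32 0.96 1.05] q6 [1.15 1.47 1.47 1.42]
```

I'll use a 25° sideways tilt, with sg=−1, for everything. Picking archL now.

```bash
cat >> h.py <<'E'
B=np.radians(25)
kw=dict(sg=-1,b=B)
def pick(name):
    v=T[name]; r.let_go()
    r.movep(*pose(v,25,LY,u=70,**kw)); r.line_to(pose(v,25,LY,u=0,**kw)[0],velocity=120)
    f0=F(25,LY); r.grasp(45); s=st(); f1=F(25,LY)
    print("gap",s["finger_gap"],"grip",s["grip_force"],"dF",(f1-f0).round(1))
    r.line_to(pose(v,25,LY,u=95,**kw)[0],velocity=150)
    print("lifted",round(st()["time_s"],2),st()["finger_gap"],F(25,LY).round(1))
def carry(slot,n=12,u=75,via_y=None):
    p=A(st()["position"]); r.line_to(p+[130,0,25],velocity=250)
    P,R=pose(S[slot],35,RY,n=n,u=u+35,**kw); r.line_to(P,R,velocity=250)
    print("at rack",round(st()["time_s"],2),F().round(1))
E
python3 - <<'E'
from h import *
import cv2
pick("archL"); carry("slot1")
for n in("top","scene"): cv2.imwrite(f"pics/{n}3.png",read_camera(n)["color"])
a=cv2.imread("pics/top3.png")[150:290,215:405]; b=cv2.imread("pics/scene3.png")[170:350,230:430]
cv2.imwrite("pics/c3.png",np.hstack([cv2.resize(a,(400,295),interpolation=3),cv2.resize(b,(400,360),interpolation=3)[:295]]))
E
```

```text
gap 11.644011289490626 grip 45.00009904615581 dF [ 0.4 -0.8 -0.2]
lifted 5.68 11.185017221824658 [ 0.   0.4 -0.5]
at rack 7.16 [-0.7 -0.  -0.1]
```

View pics/c3.png

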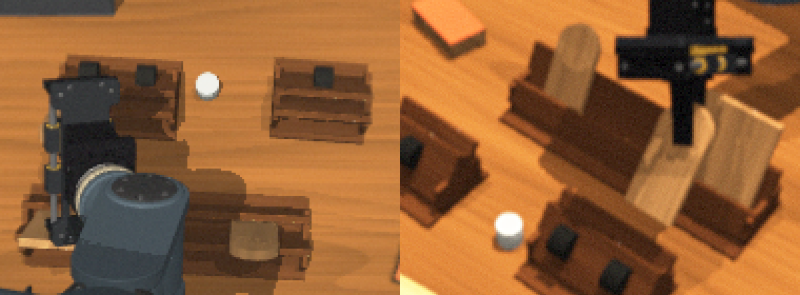

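The arch is held squarely above the narrow rack. The scene view shows its whole far face and foot, so I'll fit the held arch in that view. It then shares the camera bias of the rack fit (664.2, 119.5), which gives the in-hand offset.

```bash
cat > held.py <<'E'
from fit import *
from h import *
def held_fit(kind,img,slot,hd=None,u=110,n=12):
    c=read_camera("scene"); 
    for k in("origin","rotation","dist_coeffs"): c[k]=A(c[k],float)
    c["color"]=cv2.imread(img) if img else c["color"]
    w=50 if kind=="sq" else 30; top=125 if kind=="sq" else 97
    L=[seg((6,-w,0),(6,w,0)),seg((-6,-w,0),(-6,w,0))]+[seg((6,s*w,0),(6,s*w,top)) for s in(-1,1)]
    L=[local(l[:,0]+n,l[:,1],l[:,2]+u,np.radians(35)) for l in L]
    cam=[(c,prep(c))]; x0,y0=S[slot]
    f=lambda v:score(cam,[place(l,*v,RY) for l in L])
    o=differential_evolution(f,[(x0-12,x0+12),(y0-12,y0+12)],seed=1)
    print("held fit slot-ref in scene coords",o.x.round(1),"commanded",S[slot],round(o.fun))
    p=c["color"].copy()
    for l in L: cv2.polylines(p,[(project(c,place(l,*o.x,RY))*16).astype(np.int32)],False,(0,255,0),1,cv2.LINE_AA,4)
    cv2.imwrite("pics/held_%s.png"%slot,p)
    return o.x
if __name__=="__main__": held_fit("ar","pics/scene3.png","slot1")
E
python3 held.py
```

```text
held fit slot-ref in scene coords [666.2 155. ] commanded (667.8, 154.6) -3504
```

In scene coordinates the slot is at about (666.5, 156.5) and the held arch's reference is at (666.2, 155). I'll shift y by +1 and feel for the front board.

```bash
cat >> h.py <<'E'
def go(slot,n,y,u,v=80): r.line_to(pose(S[slot],35,RY,n=n,y=y,u=u,**kw)[0],velocity=v)
def touch(slot,y,u=68,n0=6,nmin=-7):
    go(slot,n0+6,y,u,150); go(slot,n0,y,u); f0=F(); n=n0
    while n>nmin:
        n-=.5; go(slot,n,y,u,20); f=F()-f0
        if abs(f[0])>2.5: break
    print("touch n",n,"f",f.round(1),round(st()["time_s"],2)); return n,f0
def insert(slot,n,y,f0,u0=68,fmax=20):
    """down the slot in 3 mm steps, easing sideways by the felt force"""
    u=u0; log=[]
    while u>-8:
        u-=3 if u>5 else 1; go(slot,n,y,u,60); f=F()-f0
        if abs(f[0])>3: n+=np.clip(f[0]*.06,-.5,.5)
        if abs(f[1])>3: y+=np.clip(f[1]*.06,-.5,.5)
        log.append((u,round(n,1),round(y,1),*f.round(1)))
        if f[2]>fmax or abs(f[0])>25 or abs(f[1])>25: break
    print(*log,sep="\n"); print(round(st()["time_s"],2),st()["finger_gap"]); return u,n,y
E
python3 - <<'E'
from h import *
n,f0=touch("slot1",1.0)
import json; json.dump([n,f0.tolist()],open("t.json","w"))
E
```

```text
touch n -2.5 f [2.8 1.  0.4] 12.24
```

Contact came at n≈−2.4, so the slot's middle is about −1.3. Inserting.

```bash
python3 - <<'E'
from h import *
import json
n,f0=json.load(open("t.json"))
print(insert("slot1",-1.4,1.0,A(f0)))
E
```

```text
(65, -1.4, 1.0, np.float64(2.1), np.float64(1.6), np.float64(-1.3))
(62, -1.4, 1.0, np.float64(1.3), np.float64(1.9), np.float64(-2.4))
(59, -1.4, 1.0, np.float64(1.9), np.float64(0.9), np.float64(-2.2))
(56, -1.4, 1.0, np.float64(1.9), np.float64(1.1), np.float64(-0.7))
(53, -1.4, 1.0, np.float64(2.6), np.float64(0.7), np.float64(-2.4))
(50, -1.4, 1.0, np.float64(2.8), np.float64(0.9), np.float64(-1.2))
(47, -1.4, 1.0, np.float64(2.6), np.float64(1.5), np.float64(-1.7))
(44, -1.4, 1.0, np.float64(2.9), np.float64(1.2), np.float64(-2.0))
(41, -1.4, 1.0, np.float64(3.0), np.float64(1.6), np.float64(-2.6))
(38, -1.4, 1.0, np.float64(2.6), np.float64(1.4), np.float64(-2.4))
(35, np.float64(-1.2), 1.0, np.float64(3.1), np.float64(1.8), np.float64(-1.6))
(32, np.float64(-1.0), 1.0, np.float64(4.1), np.float64(2.5), np.float64(1.2))
(29, np.float64(-0.8), 1.0, np.float64(3.1), np.float64(2.4), np.float64(3.7))
(26, np.float64(-0.8), 1.0, np.float64(2.4), np.float64(2.6), np.float64(2.5))
(23, np.float64(-0.8), 1.0, np.float64(2.4), np.float64(2.4), np.float64(2.0))
(20, np.float64(-0.8), 1
[... 700 characters left out ...]
float64(-2.2), np.float64(-0.1), np.float64(2.4))
(1, np.float64(-0.8), np.float64(1.2), np.float64(-1.9), np.float64(0.5), np.float64(3.3))
(0, np.float64(-0.8), np.float64(1.2), np.float64(-1.4), np.float64(0.8), np.float64(2.4))
(-1, np.float64(-1.0), np.float64(1.2), np.float64(-3.4), np.float64(1.5), np.float64(2.7))
(-2, np.float64(-1.0), np.float64(1.2), np.float64(-2.3), np.float64(-2.0), np.float64(10.7))
(-3, np.float64(-1.0), np.float64(1.0), np.float64(-2.1), np.float64(-3.6), np.float64(17.4))
(-4, np.float64(-1.0), np.float64(0.6), np.float64(-2.2), np.float64(-5.6), np.float64(25.2))
19.74 11.314088318811429
(-4, np.float64(-0.9816614390464384), np.float64(0.6372577634440917))
```

The floor was felt at u≈−1.5, as a sharp rise to 25 N. I'll release, retreat, pick archR and carry it to slot0.

```bash
sed -i 's/LY,u=70/LY,u=100/' h.py; cat >> h.py <<'E'
def leave(slot,n,y,u):
    go(slot,n,y,u+2.2,30); r.let_go(); go(slot,n,y,110,200); print("left",round(st()["time_s"],2))
E
python3 - <<'E'
from h import *
from held import held_fit
leave("slot1",-1.0,.64,-4)
pick("archR"); carry("slot0")
held_fit("ar",None,"slot0")
E
```

```text
left 22.07
gap 11.858359679687958 grip 44.99996127560735 dF [-0.3 -1.7 -0. ]
lifted 26.29 11.496926765477523 [ 0.7  0.1 -0.6]
at rack 27.75 [-0.1  0.9 -1.1]
held fit slot-ref in scene coords [661.2  80.8] commanded (663.2, 79.8) -3597
```

```bash
python3 - <<'E'
from h import *
n,f0=touch("slot0",.7,n0=2)
u,n,y=insert("slot0",n+1.3,.7,f0)
print(u,n,y)
E
```

```text
touch n -2.0 f [2.6 1.2 0.2] 30.48
(65, -0.7, 0.7, np.float64(0.9), np.float64(-0.3), np.float64(-0.1))
(62, -0.7, 0.7, np.float64(0.9), np.float64(0.7), np.float64(0.1))
(59, -0.7, 0.7, np.float64(0.7), np.float64(0.1), np.float64(-0.5))
(56, -0.7, 0.7, np.float64(-0.2), np.float64(-0.4), np.float64(-0.2))
(53, -0.7, 0.7, np.float64(0.6), np.float64(0.9), np.float64(0.1))
(50, -0.7, 0.7, np.float64(-0.2), np.float64(1.0), np.float64(0.1))
(47, -0.7, 0.7, np.float64(0.2), np.float64(0.9), np.float64(0.3))
(44, -0.7, 0.7, np.float64(0.4), np.float64(1.0), np.float64(-0.7))
(41, -0.7, 0.7, np.float64(0.8), np.float64(1.4), np.float64(-0.2))
(38, -0.7, 0.7, np.float64(1.4), np.float64(0.7), np.float64(0.5))
(35, -0.7, 0.7, np.float64(-0.0), np.float64(1.1), np.float64(0.1))
(32, -0.7, 0.7, np.float64(-1.4), np.float64(2.0), np.float64(1.9))
(29, -0.7, 0.7, np.float64(-0.3), np.float64(2.0), np.float64(1.3))
(26, -0.7, 0.7, np.float64(-1.4), np.float64(2.5), np.float64(0.1))
(23, -0.7, 0.7, np.float64(-1.1), np.float64(2.3), np.float64(0.2))
(20, -0.7, 0.7, np.float64(-1.6), np.float64(2
[... 464 characters left out ...]
oat64(-3.8), np.float64(0.8), np.float64(2.1))
(2, np.float64(-0.9), 0.7, np.float64(-2.5), np.float64(1.7), np.float64(2.5))
(1, np.float64(-0.9), 0.7, np.float64(-2.8), np.float64(1.5), np.float64(3.6))
(0, np.float64(-1.1), 0.7, np.float64(-3.1), np.float64(1.3), np.float64(1.9))
(-1, np.float64(-1.1), 0.7, np.float64(-2.9), np.float64(0.9), np.float64(2.0))
(-2, np.float64(-1.1), 0.7, np.float64(-2.1), np.float64(-1.5), np.float64(10.0))
(-3, np.float64(-1.1), np.float64(0.5), np.float64(-1.9), np.float64(-3.5), np.float64(17.9))
(-4, np.float64(-1.1), np.float64(0.1), np.float64(-1.5), np.float64(-5.8), np.float64(25.3))
37.98 11.58431817622757
-4 -1.1095688211112509 0.13830172635847476
```

View pics/held_slot0.png

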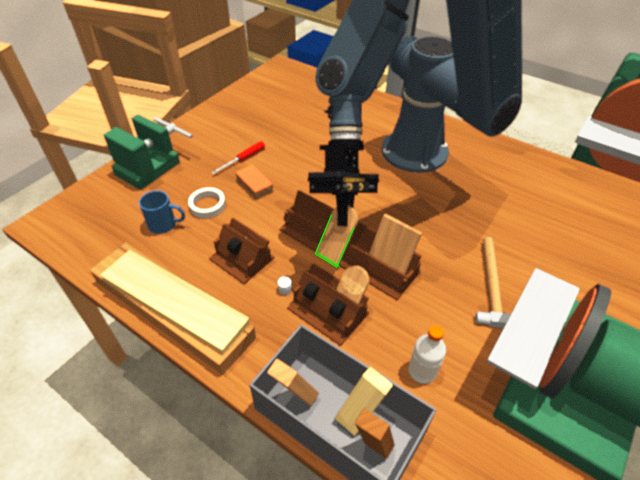

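Same seating signature, and the picture shows the first arch home at (353,285). Now the square. I'll carry it sideways over the emptied ledge first, to clear the racked arches.

```bash
python3 - <<'E'
from h import *
from held import held_fit
leave("slot0",-1.1,.14,-4)
pick("square")
p=A(st()["position"]); r.line_to(p+[0,-310,20],velocity=300); print(st()["time_s"])
r.line_to(*pose(S["wide"],35,RY,n=12,u=110,**kw),velocity=250); print(st()["time_s"],F().round(1))
held_fit("sq",None,"wide")
E
```

```text
left 40.32
gap 12.025039320138362 grip 44.970098356716335 dF [-1.  -0.8 -1.9]
lifted 44.17 12.001055473582587 [ 0.1  0.2 -1.3]
45.3583
46.0 [-0.9  0.7 -1.1]
held fit slot-ref in scene coords [ 660.1 -145.8] commanded (662.3, -150.6) -4270
```

View pics/held_wide.png

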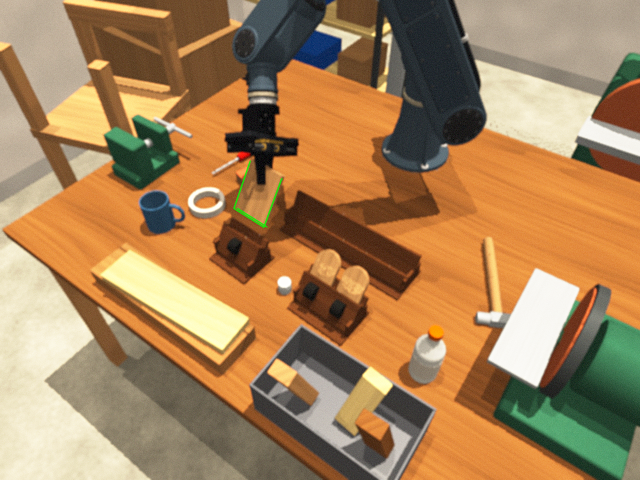

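Both arches stand evenly at (327,263) and (354,283). The square at about (259,193) sits +4.5 mm off in the hand, so I'll insert with y=−4.4.

```bash
python3 - <<'E'
from h import *
n,f0=touch("wide",-4.4,n0=4)
if n>-6: print(insert("wide",n+1.3,-4.4,f0))
E
```

```text
touch n -2.0 f [ 5.3  1.1 -2.2] 49.73
(65, np.float64(-0.5), -4.4, np.float64(3.9), np.float64(-0.5), np.float64(-1.3))
(62, np.float64(-0.3), -4.4, np.float64(3.3), np.float64(0.3), np.float64(-1.3))
(59, np.float64(-0.3), -4.4, np.float64(2.6), np.float64(0.2), np.float64(-1.0))
(56, np.float64(-0.3), -4.4, np.float64(1.8), np.float64(0.1), np.float64(-0.7))
(53, np.float64(-0.3), -4.4, np.float64(1.9), np.float64(-0.7), np.float64(-0.5))
(50, np.float64(-0.3), -4.4, np.float64(1.6), np.float64(-1.3), np.float64(-0.9))
(47, np.float64(-0.3), -4.4, np.float64(2.0), np.float64(-0.5), np.float64(-0.0))
(44, np.float64(-0.3), -4.4, np.float64(0.6), np.float64(-0.6), np.float64(0.1))
(41, np.float64(-0.3), -4.4, np.float64(1.2), np.float64(-0.8), np.float64(-0.1))
(38, np.float64(-0.3), -4.4, np.float64(0.6), np.float64(-0.6), np.float64(0.4))
(35, np.float64(-0.3), -4.4, np.float64(0.0), np.float64(1.0), np.float64(-0.8))
(32, np.float64(-0.3), -4.4, np.float64(0.0), np.float64(-0.2), np.float64(0.5))
(29, np.float64(-0.3), -4.4, np.float64(-0.6), np.float64(0.8), np.float64(0.1))
(26,
[... 786 characters left out ...]
0.8), np.float64(2.1))
(2, np.float64(-0.5), -4.4, np.float64(-3.6), np.float64(0.3), np.float64(2.0))
(1, np.float64(-0.7), -4.4, np.float64(-3.5), np.float64(0.6), np.float64(1.5))
(0, np.float64(-0.7), -4.4, np.float64(-1.9), np.float64(1.0), np.float64(1.4))
(-1, np.float64(-0.7), -4.4, np.float64(-2.8), np.float64(-0.2), np.float64(2.0))
(-2, np.float64(-0.9), -4.4, np.float64(-3.7), np.float64(-0.3), np.float64(10.0))
(-3, np.float64(-0.9), -4.4, np.float64(-2.8), np.float64(-0.7), np.float64(17.2))
(-4, np.float64(-1.1), np.float64(-4.6), np.float64(-3.8), np.float64(-3.1), np.float64(24.6))
57.23 11.732855875998075
(-4, np.float64(-1.1451958823624218), np.float64(-4.587033449274193))
```

```bash
python3 - <<'E'
from h import *
import cv2
leave("wide",-1.1,-4.6,-4)
r.line_to(A(st()["position"])+[-100,0,120],velocity=250)
c=read_camera("scene")["color"]; print(st()["time_s"],A(st()["contact_force"]).round(1))
cv2.imwrite("pics/end.png",cv2.resize(c[160:350,190:440],None,fx=3,fy=3,interpolation=3))
E
```

```text
left 59.57
60.3917 [ 0.  -0.4 -0.6]
```

View pics/end.png

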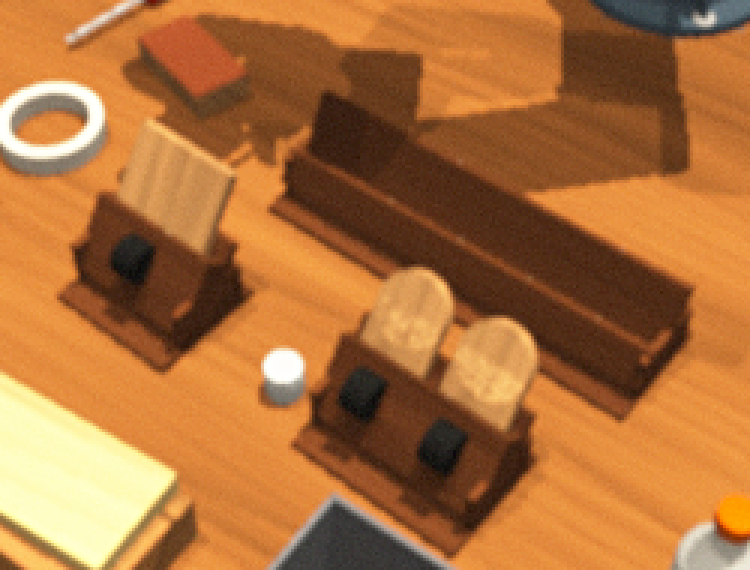

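The crop shows all three templates seated level in their slots: the square at (178,185), the arches at (412,320) and (492,372). The tin is undisturbed at (284,376).

```bash
python3 -c "
from rig import job
print(job.finish_job())"
```

```text
the job is handed in; nothing more can be done
None
```

All three templates are filed and released: each was pushed past its roller until I felt the floor (about 25 N at the stop, above the suggested 5–20 N). The last picture showed them seated level, with the tin, sanding block and tape roll in place. I handed the job in at about 60 s on the robot's clock.

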